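# Fill the tin crate on the welding bench

### The arm

A 7-joint arm with a two-finger parallel gripper is mounted at the origin on the work surface. World frame = base frame: x ahead of the robot, y to its left, z up, the work surface at z = 0. Lengths are in m, angles in rad, forces in N, time in s.
With the tool pointing down it reaches from about 0.4 to 0.85 m from the base axis. Payload 10.4 kg.
Tool frame: the origin (TCP) lies at the centre of the arm's flange, where the gripper is bolted on; the fingertips stand 173 mm ahead of it and the grasp point (between the pads) lies 155 mm ahead of it (manip.nose_length is the distance from the TCP to the fingertips, in m); z points along the fingers, x is the direction in which the jaws open and shut, and the axes are right-handed (so a half turn about z gives the same grasp; the last joint's range is limited). The gripper opens to 85 mm and grips with 20 to 120 N. Pads are 22 mm wide; open, the fingers measure 114 mm over their backs; the gripper's body (76 mm by 85 mm) begins 54 mm behind the grasp point. The pads swing forward as they close: fully open they stand 13 mm farther back than shut.
Start: joints at [1.146, 0.332, -0.065, 1.46, 0.022, 1.35, -0.088], TCP at [0.244, -0.575, 0.405] pointing down, gripper open.
Joint ranges: [-2.6, 2.6], [-0.5, 2.12], [-1.47, 1.34], [0.16, 2.42], [-1.27, 4.41], [0.06, 2.06], [-2.6, 2.6]. Speed limits (rad/s): [2.22, 2.22, 2.79, 2.79, 3.14, 3.14, 3.14].

### API

Orientations are given as a unit quaternion [x, y, z, w].
In Python, from workcell import status, cams, order, manip gives the robot as it stands.
- The arm moves only by the tool servo_tool, never from a script. Its argument "motion" is a list that holds one entry, the list of rows, each a list of 6 numbers: the shift along the tool's x, y, z in units of 50 mm (1.0 is 50 mm), then the turn, a rotation vector about the tool's x, y, z in units of 5 degrees (1.0 is 5 degrees). In form: [[[x, y, z, ax, ay, az], ...]]. A call has 1 to 12 rows; each row shifts and turns the pose as measured when the row begins, along the tool's axes as they then stand; what a row does not reach is not made up. A row lasts 1/10 s, in which the tool goes at most 50 mm and 8.59 degrees, less where a joint would pass 70% of its speed; a pose out of reach is approached as far as the arm can. A call is refused whole if a number of a shift passes 1 or a number of a turn 1, either way. A call with a gripper value outside its range is refused whole. "jaw" is the closure in counts, from 0 (fully open) to 255 (shut), set as the call begins (left out, the last holds). The fingers move at their own pace and stop on an object; "force" is the grip in N (left out, the last holds). Time passes only in rows, so rows that do not move let the fingers close. It gives the time, the measured TCP pose, the force and the opening at its end, in the units of the state.
- status.get_obs(): the state, without advancing time (a new reading comes with each control period).
- cams.camera(name): name is "side" or "top" or "wrist"; returns a dict with "color" (400x640x3 uint8, red, green, blue), "vertical_fov" (degrees; the focal length in pixels is half the picture's height over the tangent of half this angle, whatever the lens; pixels are square), "cx", "cy" (the principal point, pixels), "extrinsics" (4x4, takes a point from camera to world coordinates). Camera axes: x right, y down, z forward; pixel columns grow to the right and rows downward; lengths in m; the calibration is good to about 2 mm. A picture is of the moment at which its call begins. There is no depth.
- order.hand_in(): hands the job in, once; it reports no verdict.
The state is a dict: "clock": time; "joint_pos": joint angles; "joint_velocities": joint speeds; "tau": joint torques, N m; "position": TCP position; "ee_rot": TCP orientation; "ft_force": force on the tool from outside, world axes, zero at the start; "torque": the same for the moment, N m; "grip_width": opening from 0.0 (shut) to 1.0 (fully open).
Only numpy, scipy, OpenCV 4.12 (cv2) and the standard library are available. Lean on these libraries where they do the work, as an engineer would, in place of code of your own. Each camera call takes 0.05 s, during which the arm holds its last target.

### The job

Two tall steel tins with narrow screw caps stand loose on the welding bench. Put each of them upright into an empty cell of the grey divided crate, one on either side of the tin that is already in its middle cell, and leave that one standing in its cell. Set them down on the crate's floor gently, without dropping them in.

Things in the scene. Friction and masses are not known exactly. Their poses are not given: they have to be found in the camera images.
- tin_a_mid (a point): One loose tin: plain steel tin standing upright, 94 mm high, about 0.25 kg: straight round body 50 mm across up to height 70 mm, sloping shoulder, narrow screw cap 30 mm across. This point: on its axis, half-way up (47 mm over its underside); z up the axis. Nearby stand a short tin (54 mm high), a flat tin, a pipe offcut 90 mm high; free space of 35 mm on its world +y and -y sides.
- tin_b_mid (a point): The other, identical loose tin: plain steel tin standing upright, 94 mm high, about 0.25 kg: straight round body 50 mm across up to height 70 mm, sloping shoulder, narrow screw cap 30 mm across. This point: on its axis, half-way up (47 mm over its underside); z up the axis. Free space of 35 mm on its world +y and -y sides.
- tin_c_mid (a point): The tin already standing in the crate's middle cell, of the same kind and size (94 mm high, 50 mm across), about 0.35 kg. This point is on its axis, half-way up; z is up the axis.
- crate: Open grey steel crate fixed to the bench, 244 mm long, 84 wide, 36 high: one row of three cells, each 76 x 76 mm inside; walls, dividers and floor 4 mm thick. Origin: centre of its underside, on the bench. x along the row, y across it, z up. Cell centres at x = -80, 0 and +80 mm, y = 0; cell floors at z = 4 mm.
There are look-alikes about, which are no part of the job. Leave any blue, green or yellow look-alike of the part that bears tin_b_mid alone.

How it is judged:
By the outcome, as a careful person would: the job done as asked, in the order asked, and still so for the second after the job is handed in, with the robot touching nothing.
It also fails if it takes over 64 s, if anything falls off the work surface, if the arm or the gripper's body presses on something with over 40 N, if the wrist force passes 120 N, or if a joint passes its speed limit or range.

## Working session

There is one attempt and no reset: what is moved stays moved. The work goes in short steps, Python scripts to look and compute and a tool call to move; the robot and the scene stay as the last step left them, time stands still between calls to the robot, and variables do not carry over. Pictures are saved under pics/ and viewed, and the job is handed in when it is done.

Besides the shell and the picture viewer there is one more tool, called by a JSON object that holds its "op" and its "data", one argument or row to a line. servo_tool: Moves the arm, as the interface text tells. Its arguments: {"type":"object","properties":{"motion":{"type":"array","items":{"type":"array","items":{"type":"array","items":{"type":"number"}}}},"jaw":{"type":"number"},"force":{"type":"number"}},"required":["motion"]}

```bash
mkdir -p pics; ls; python3 - <<'E'
from workcell import status,cams,manip
import cv2,pickle
o=status.get_obs();print(o)
print(manip.nose_length)
for n in ("side","top","wrist"):
    c=cams.camera(n);cv2.imwrite(f"pics/{n}0.png",c["color"][:,:,::-1]);pickle.dump(c,open(f"pics/{n}0.pkl","wb"));print(n,c["vertical_fov"],c["cx"],c["cy"],c["extrinsics"], [k for k in c])
E
```

```text
pics
{'clock': 0.0, 'joint_pos': array([ 1.14637167,  0.33284951, -0.06470462,  1.46092949,  0.02156007,
        1.34985996, -0.08849281]), 'joint_velocities': array([ 0.00112738,  0.00135508,  0.00021763,  0.00178058, -0.00134834,
        0.00192139, -0.00110819]), 'tau': array([-1.14088496e-03, -6.25450730e+01,  4.89747268e-02, -3.91610491e+01,
        1.63398689e-02,  9.81626072e-03,  1.19381657e-06]), 'position': array([ 0.24440285, -0.57509866,  0.40393537]), 'ee_rot': array([ 8.34002192e-01, -5.51760715e-01, -5.69949131e-04, -3.64521812e-04]), 'ft_force': array([-0.24638677,  0.10588482, -0.52825347]), 'torque': array([-0.00415605,  0.02842063,  0.03136712]), 'grip_width': 0.9978625237198266}
0.1734
side 57.10793920351363 322.61565685459436 207.31616858717223 [[ 0.78806097 -0.39121432  0.47530124  0.19269778]
 [-0.61545871 -0.48432652  0.62180255 -0.44650495]
 [-0.01305707 -0.7825466  -0.62245508  0.56706669]
 [ 0.          0.          0.          1.        ]] ['color', 'vertical_fov', 'cx', 'cy', 'extrinsics']
top 43.95222203649056 321.4261137973887 200.8993585298044 [[-0.0203444  -0.99146179  0.1288007   0.42068538]
 [-0.99952375  0.01717964 -0.02563465  0.06043271]
 [ 0.02320302 -0.12926088 -0.99133912  1.03954998]
 [ 0.          0.          0.          1.        ]] ['color', 'vertical_fov', 'cx', 'cy', 'extrinsics']
wrist 60.268987611786656 316.499287910086 195.75677182759884 [[ 3.92058509e-01 -8.84235024e-01 -2.53808094e-01  3.08672149e-01]
 [-9.19940268e-01 -3.76893010e-01 -1.07988714e-01 -5.49549004e-01]
 [-1.71093833e-04  2.75826180e-01 -9.61207516e-01  3.74840450e-01]
 [ 0.00000000e+00  0.00000000e+00  0.00000000e+00  1.00000000e+00]] ['color', 'vertical_fov', 'cx', 'cy', 'extrinsics']
```

View pics/top0.png

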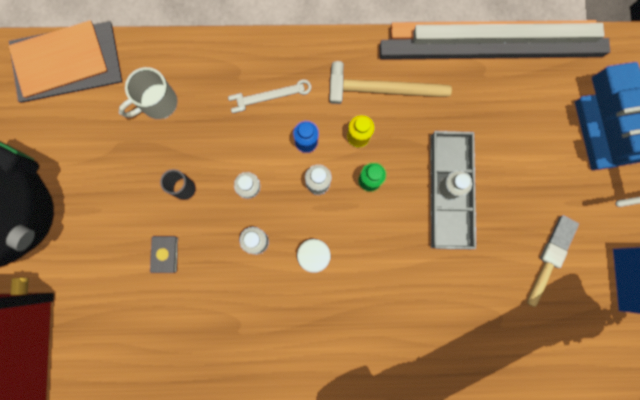

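View pics/side0.png

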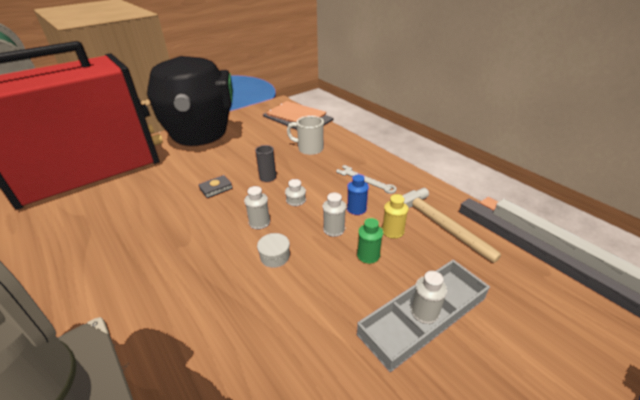

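View pics/wrist0.png

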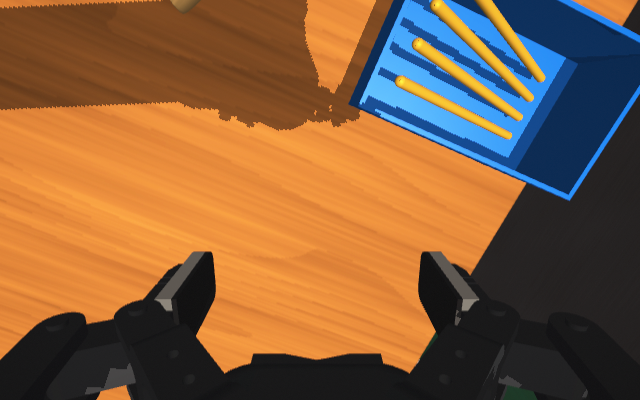

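```bash
python3 - <<'E'
import cv2
t=cv2.imread("pics/top0.png");s=cv2.imread("pics/side0.png")
def crop(im,x,y,w,h,k,n):
    cv2.imwrite(n,cv2.resize(im[y:y+h,x:x+w],None,fx=k,fy=k,interpolation=cv2.INTER_CUBIC))
crop(t,230,150,110,120,5,"pics/t1.png");crop(t,420,120,70,140,4,"pics/t2.png")
crop(s,230,170,130,90,6,"pics/s1.png");crop(s,350,255,150,115,5,"pics/s2.png")
E
```

```text
(no output)
```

View pics/t1.png

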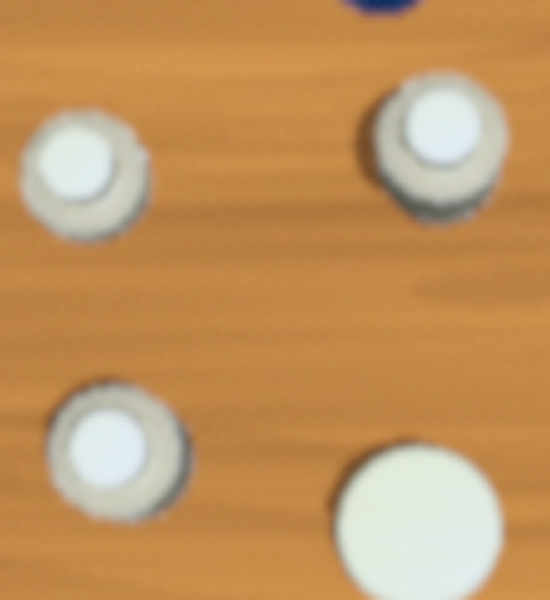

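View pics/t2.png

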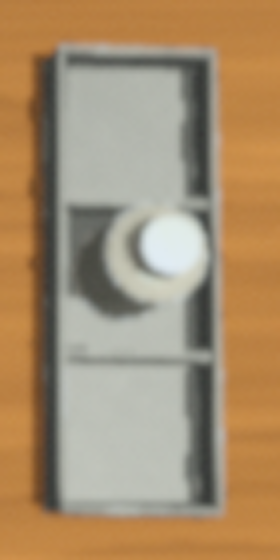

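View pics/s1.png

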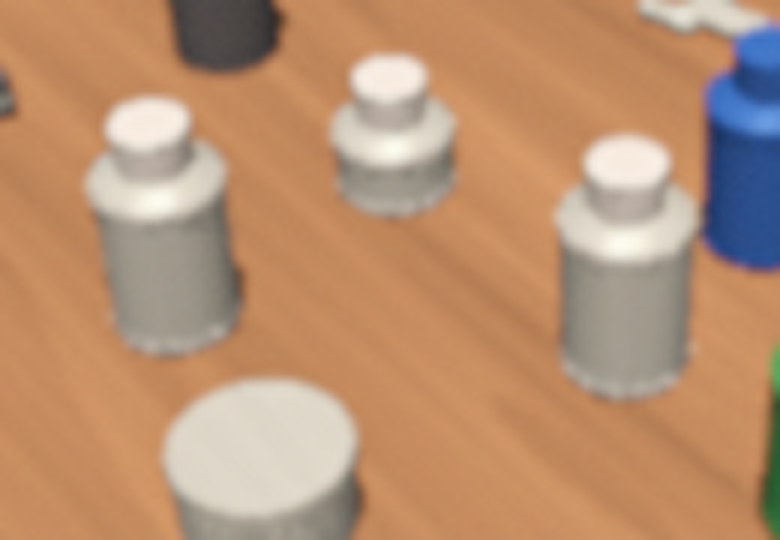

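View pics/s2.png

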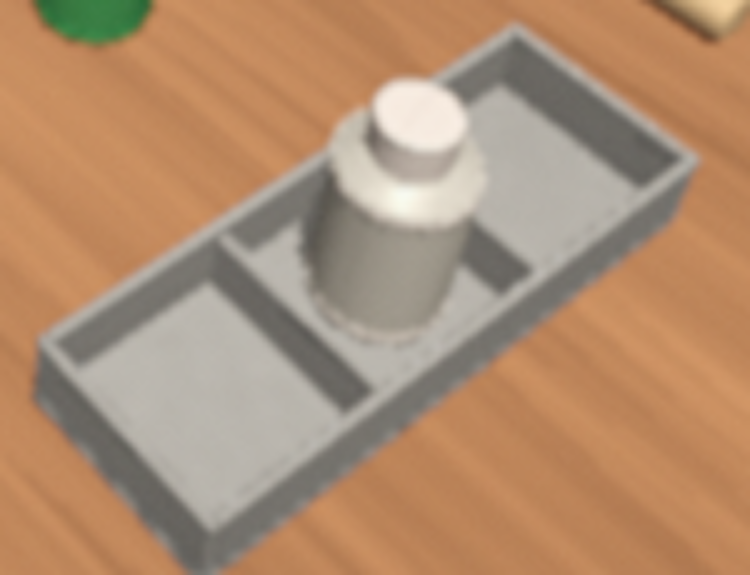

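```bash
cat > h.py <<'E'
import numpy as np,pickle
def ray(c,u,v):
    f=200/np.tan(np.radians(c["vertical_fov"])/2);E=c["extrinsics"]
    return E[:3,3],E[:3,:3]@np.array([(u-c["cx"])/f,(v-c["cy"])/f,1])
def onz(c,u,v,z):
    o,d=ray(c,u,v);return (o+d*(z-o[2])/d[2])[:2].round(4)
def proj(c,p):
    f=200/np.tan(np.radians(c["vertical_fov"])/2);E=c["extrinsics"]
    q=E[:3,:3].T@(np.array(p)-E[:3,3]);return np.array([c["cx"]+f*q[0]/q[2],c["cy"]+f*q[1]/q[2]])
E
python3 - <<'E'
from h import *
T=pickle.load(open("pics/top0.pkl","rb"));S=pickle.load(open("pics/side0.pkl","rb"))
for n,t,s,z in [("L",(251.4,239.6),(254.8,190.8),.094),("R",(318.6,175.6),(334.7,197.2),.094),("C",(463,181.3),(434,278),.098)]:
    print(n,onz(T,*t,z),onz(S,*s,z))
# crate corners
tc=[(434.3,131.3),(473.8,132),(475.5,248),(435,247)]
sc=[(453,260.4),(489.4,286.6),(392,360.6),(358,323.4)]
for c in tc: print("top",onz(T,*c,.036))
for c in sc: print("side",onz(S,*c,.036))
print(np.mean([onz(T,*c,.036) for c in tc],0),np.mean([onz(S,*c,.036) for c in sc],0))
E
```

```text
L [0.4717 0.1705] [0.4737 0.1659]
R [0.593  0.0405] [0.5955 0.0372]
C [ 0.5766 -0.2393] [ 0.5784 -0.2399]
top [ 0.6938 -0.2047]
top [ 0.6911 -0.2878]
top [ 0.4491 -0.2767]
top [ 0.4528 -0.194 ]
side [ 0.6938 -0.2072]
side [ 0.6913 -0.2879]
side [ 0.45  -0.277]
side [ 0.4535 -0.1967]
[ 0.5717 -0.2408] [ 0.57215 -0.2422 ]
```

{"op": "servo_tool", "data": {
  "motion": [
    [[0,0,0,0,0,0.92],[0,0,0,0,0,0.92],[0,0,0,0,0,0.92],[0,0,0,0,0,0.92],[0,0,0,0,0,0.92],[0,0,0,0,0,0]]
  ],
  "jaw": 45,
  "force": 40
}}

```text
clock: 0.75
position: [0.2442, -0.5748, 0.4018]
ee_rot: [-0.702, 0.712, 0.002, 0.001]
ft_force: [-0.4, -0.5, -0.1]
grip_width: 0.821
```

{"op": "servo_tool", "data": {
  "motion": [
    [[-0.9,-0.5,0,0,0,0],[-0.9,-0.5,0,0,0,0],[-0.9,-0.5,0,0,0,0],[-0.9,-0.5,0,0,0,0],[-0.9,-0.5,0,0,0,0],[-0.9,-0.5,0,0,0,0],[-0.9,-0.5,0,0,0,0],[-0.9,-0.5,0,0,0,0],[-0.9,-0.5,0,0,0,0],[-0.9,-0.5,0,0,0,0],[-0.9,-0.5,0,0,0,0],[0,0,0,0,0,0]]
  ]
}}

```text
clock: 1.95
position: [0.5129, -0.0889, 0.4008]
ee_rot: [0.712, -0.702, -0.002, -0.0]
ft_force: [0.6, 0.1, -1.2]
grip_width: 0.823
```

{"op": "servo_tool", "data": {
  "motion": [
    [[-0.64,-0.41,0.2,0,0,0],[-0.64,-0.41,0.2,0,0,0],[-0.64,-0.41,0.2,0,0,0],[-0.64,-0.41,0.2,0,0,0],[0,0,0,0,0,0],[0,0,0,0,0,0]]
  ]
}}

```text
clock: 2.55
position: [0.5953, 0.0447, 0.3586]
ee_rot: [0.717, -0.697, -0.002, 0.0]
ft_force: [-0.1, -0.6, 0.0]
grip_width: 0.824
```

```bash
python3 - <<'E'
from workcell import status,cams
import cv2,pickle
from h import *
o=status.get_obs();print(o["position"],o["ee_rot"])
c=cams.camera("wrist");cv2.imwrite("pics/w1.png",c["color"][:,:,::-1]);pickle.dump(c,open("pics/w1.pkl","wb"))
print(c["extrinsics"][:3,3],proj(c,[.594,.039,.094]),proj(c,[.594,.039,0]))
E
```

```text
[0.5953224  0.04474928 0.35862061] [ 7.16770000e-01 -6.97305808e-01 -2.26554376e-03  4.94254882e-04]
[0.66503121 0.04500949 0.32918709] [322.49097485 199.5617877 ] [321.00227742 171.63726318]
```

View pics/w1.png

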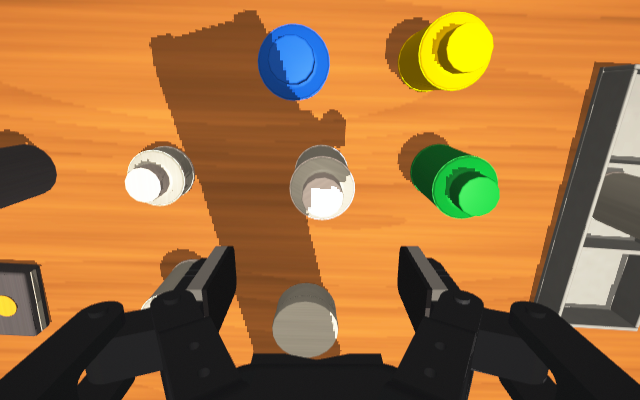

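```bash
python3 - <<'E'
from h import *
c=pickle.load(open("pics/w1.pkl","rb"))
print(onz(c,324,197,.094), proj(c,[.5953,.0447,.094]))
E
```

```text
[0.5959 0.038 ] [314.55018996 197.59286687]
```

{"op": "servo_tool", "data": {
  "motion": [
    [[0.12,0,0,0,0,0.3],[0,0,0,0,0,0],[0,0,0.4,0,0,0],[0,0,0.4,0,0,0],[0,0,0.4,0,0,0],[0,0,0.2,0,0,0],[0,0,0,0,0,0]]
  ]
}}

```text
clock: 3.3
position: [0.5946, 0.0303, 0.29]
ee_rot: [-0.703, 0.711, -0.001, 0.0]
ft_force: [0.0, -0.4, 0.8]
grip_width: 0.822
```

{"op": "servo_tool", "data": {
  "motion": [
    [[-0.16,0,0,0,0,0],[0,0,0,0,0,0],[0,0,0,0,0,0]]
  ]
}}

```text
clock: 3.6
position: [0.5953, 0.0385, 0.2926]
ee_rot: [-0.703, 0.711, -0.002, 0.001]
ft_force: [0.4, 0.4, -0.2]
grip_width: 0.822
```

{"op": "servo_tool", "data": {
  "motion": [
    [[0,0,0.4,0,0,0],[0,0,0.4,0,0,0],[0,0,0.4,0,0,0],[0,0,0.2,0,0,0],[0,0,0,0,0,0],[0,0,0,0,0,0]]
  ]
}}

```text
clock: 4.2
position: [0.5978, 0.0394, 0.2256]
ee_rot: [-0.703, 0.711, -0.005, 0.004]
ft_force: [0.2, 0.7, -0.1]
grip_width: 0.82
```

```bash
cat > go.py <<'E'
import sys,numpy as np
from scipy.spatial.transform import Rotation as R
from workcell import status
x,y,z,th=map(float,sys.argv[1:5])
o=status.get_obs();r=R.from_quat(o["ee_rot"])
t=np.radians(th);X=np.array([np.cos(t),np.sin(t),0]);Z=np.array([0,0,-1.]);Y=np.cross(Z,X)
g=R.from_matrix(np.c_[X,Y,Z]);
best=min([g,g*R.from_rotvec([0,0,np.pi])],key=lambda q:(r.inv()*q).magnitude())
print("pos",o["position"].round(4),"F",o["ft_force"].round(1),"w",round(o["grip_width"],3),"t",o["clock"],"q",o["joint_pos"].round(2))
print("shift units",(r.inv().apply(np.array([x,y,z])-o["position"])/.05).round(2),"turn units",((r.inv()*best).as_rotvec(degrees=True)/5).round(2))
E
python3 go.py .595 .0385 .212 -90
```

```text
pos [0.5978 0.0394 0.2256] F [ 0.2  0.7 -0.1] w 0.82 t 4.2 q [ 0.25  0.48 -0.49  1.7   0.26  1.01 -1.91]
shift units [0.02 0.06 0.27] turn units [-0.15 -0.01 -0.12]
```

{"op": "servo_tool", "data": {
  "motion": [
    [[0.02,0.06,0.27,-0.15,0,-0.12],[0,0,0,0,0,0],[0,0,0,0,0,0]]
  ]
}}

```text
clock: 4.5
position: [0.5955, 0.0384, 0.2132]
ee_rot: [0.707, -0.707, 0.001, -0.0]
ft_force: [-0.3, -0.9, 1.0]
grip_width: 0.822
```

```bash
python3 go.py .595 .0385 .212 -90; python3 - <<'E'
from workcell import cams
import cv2
for n in ("wrist","side"):
    c=cams.camera(n);cv2.imwrite(f"pics/{n}2.png",c["color"][:,:,::-1])
E
```

```text
pos [0.5955 0.0384 0.2132] F [-0.3 -0.9  1. ] w 0.822 t 4.5 q [ 0.25  0.49 -0.48  1.71  0.27  1.   -1.9 ]
shift units [-0.    0.01  0.02] turn units [-0.02 -0.01  0.01]
```

View pics/wrist2.png

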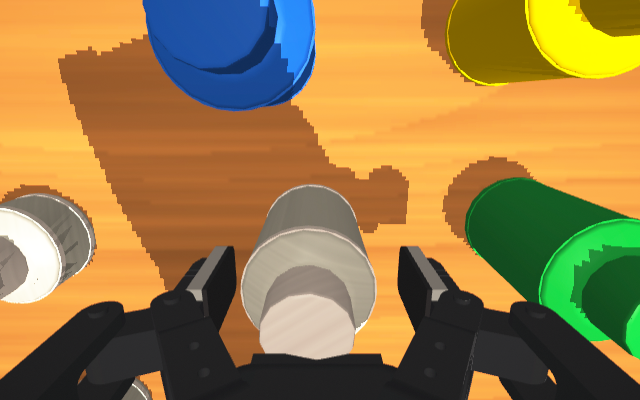

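View pics/side2.png

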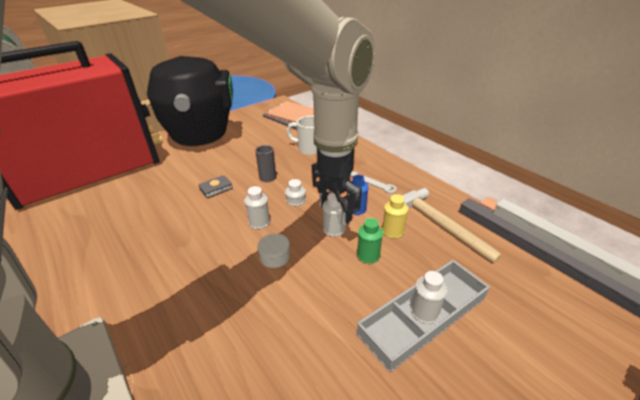

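{"op": "servo_tool", "data": {
  "motion": [
    [[-0.04,0,0,0,0,0],[0,0,0,0,0,0]]
  ]
}}

```text
clock: 4.8
position: [0.5955, 0.0405, 0.2134]
ee_rot: [0.707, -0.707, 0.001, -0.0]
ft_force: [0.5, 0.0, 0.7]
grip_width: 0.821
```

{"op": "servo_tool", "data": {
  "motion": [
    [[0,0,0,0,0,0],[0,0,0,0,0,0],[0,0,0,0,0,0],[0,0,0,0,0,0],[0,0,0,0,0,0],[0,0,0,0,0,0],[0,0,0,0,0,0],[0,0,0,0,0,0]]
  ],
  "jaw": 255,
  "force": 40
}}

```text
clock: 5.6
position: [0.5957, 0.0408, 0.214]
ee_rot: [0.707, -0.707, 0.002, -0.001]
ft_force: [-0.0, -0.1, 0.2]
grip_width: 0.575
```

```bash
python3 go.py .595 .0385 .212 -90; python3 - <<'E'
from workcell import cams
import cv2
for n in ("wrist",):
    c=cams.camera(n);cv2.imwrite(f"pics/{n}3.png",c["color"][:,:,::-1])
E
```

```text
pos [0.5957 0.0408 0.214 ] F [-0.  -0.1  0.2] w 0.575 t 5.6 q [ 0.24  0.49 -0.48  1.71  0.27  1.   -1.91]
shift units [0.05 0.01 0.04] turn units [-0.04 -0.01  0.01]
```

View pics/wrist3.png

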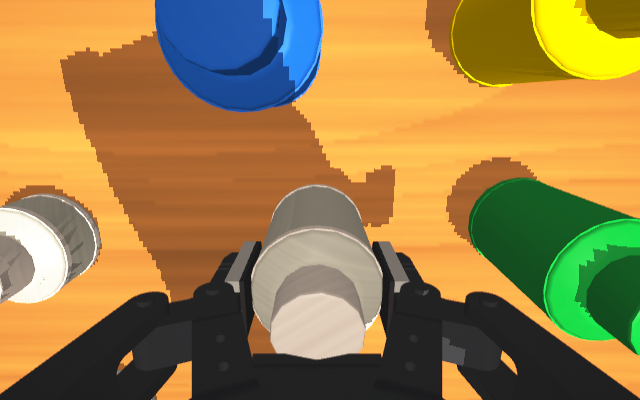

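{"op": "servo_tool", "data": {
  "motion": [
    [[0,0,-0.3,0,0,0],[0,0,-0.5,0,0,0],[0,0,-0.6,0,0,0],[0,0,-0.6,0,0,0],[0,0,-0.6,0,0,0],[0,0,0,0,0,0],[0,0,0,0,0,0]]
  ]
}}

```text
clock: 6.35
position: [0.5936, 0.0406, 0.351]
ee_rot: [0.708, -0.707, -0.0, 0.001]
ft_force: [0.5, 0.2, -4.7]
grip_width: 0.57
```

```bash
python3 go.py .654 -.245 .34 -92.5
```

```text
pos [0.5936 0.0406 0.351 ] F [ 0.5  0.2 -4.7] w 0.57 t 6.35 q [ 0.28  0.35 -0.52  1.59  0.18  1.25 -1.85]
shift units [ 5.71 -1.2   0.23] turn units [ 0.03 -0.02  0.52]
```

{"op": "servo_tool", "data": {
  "motion": [
    [[0.3,-0.06,0,0,0,0],[0.6,-0.13,0,0,0,0.1],[0.6,-0.13,0,0,0,0.1],[0.6,-0.13,0,0,0,0.1],[0.6,-0.13,0,0,0,0.1],[0.6,-0.13,0,0,0,0.1],[0.6,-0.13,0,0,0,0],[0.6,-0.13,0,0,0,0],[0.6,-0.13,0,0,0,0],[0.4,-0.1,0,0,0,0],[0,0,0,0,0,0],[0,0,0,0,0,0]]
  ]
}}

```text
clock: 7.55
position: [0.6422, -0.2586, 0.3323]
ee_rot: [-0.69, 0.724, 0.01, -0.011]
ft_force: [0.8, 0.7, -2.8]
grip_width: 0.565
```

```bash
python3 go.py .654 -.245 .34 -92.5
```

```text
pos [ 0.6422 -0.2586  0.3323] F [ 0.8  0.7 -2.8] w 0.565 t 7.55 q [ 0.56  0.56 -0.37  1.32  0.21  1.33 -1.43]
shift units [-0.28 -0.22 -0.16] turn units [ 0.35 -0.02 -0.04]
```

{"op": "servo_tool", "data": {
  "motion": [
    [[-0.28,-0.22,-0.16,0.35,0,0],[0,0,0,0,0,0],[0,0,0,0,0,0]]
  ]
}}

```text
clock: 7.85
position: [0.654, -0.2436, 0.3378]
ee_rot: [-0.691, 0.723, 0.001, -0.001]
ft_force: [-0.6, -0.9, -3.8]
grip_width: 0.572
```

```bash
python3 go.py .654 -.245 .34 -92.5; python3 - <<'E'
from workcell import cams
import cv2,pickle
for n in ("wrist","side","top"):
    c=cams.camera(n);cv2.imwrite(f"pics/{n}4.png",c["color"][:,:,::-1]);pickle.dump(c,open(f"pics/{n}4.pkl","wb"))
E
```

```text
pos [ 0.654  -0.2436  0.3378] F [-0.6 -0.9 -3.8] w 0.572 t 7.85 q [ 0.54  0.56 -0.38  1.31  0.2   1.31 -1.45]
shift units [ 0.03 -0.   -0.04] turn units [ 0.03 -0.   -0.03]
```

View pics/wrist4.png

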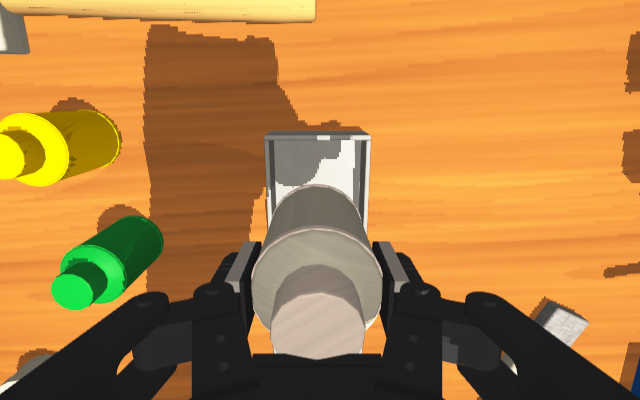

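View pics/side4.png

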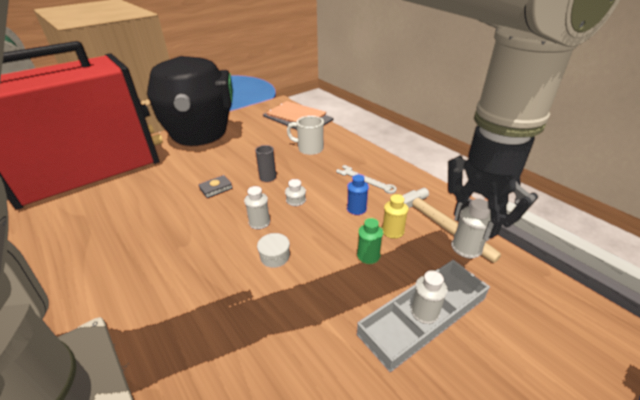

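```bash
python3 - <<'E'
from h import *
c=pickle.load(open("pics/wrist4.pkl","rb"))
print(onz(c,265,133,.036),onz(c,370,133,.036))
a=np.radians(-2.5);R=np.array([[np.cos(a),-np.sin(a)],[np.sin(a),np.cos(a)]])
for v in (.042,-.042): print(R@[.122,v]+[.572,-.2415])
E
```

```text
[ 0.6979 -0.2075] [ 0.6942 -0.2895]
[ 0.6957159  -0.20486154]
[ 0.69205187 -0.28878159]
```

{"op": "servo_tool", "data": {
  "motion": [
    [[0.03,-0.02,0.3,0.03,0,0],[0,0,0.4,0,0,0],[0,0,0.4,0,0,0],[0,0,0.2,0,0,0],[0,0,0,0,0,0],[0,0,0,0,0,0]]
  ]
}}

```text
clock: 8.6
position: [0.6543, -0.2458, 0.2676]
ee_rot: [-0.69, 0.723, -0.0, -0.0]
ft_force: [-0.1, -1.0, -2.2]
grip_width: 0.573
```

```bash
python3 go.py .655 -.2455 .225 -92.5
```

```text
pos [ 0.6543 -0.2458  0.2676] F [-0.1 -1.  -2.2] w 0.573 t 8.6 q [ 0.54  0.62 -0.37  1.38  0.23  1.19 -1.46]
shift units [-0.01 -0.01  0.85] turn units [-0.   -0.   -0.03]
```

{"op": "servo_tool", "data": {
  "motion": [
    [[0,0,0.25,0,0,0],[0,0,0.25,0,0,0],[0,0,0.2,0,0,0],[0,0,0.1,0,0,0],[0,0,0,0,0,0],[0,0,0,0,0,0]]
  ]
}}

```text
clock: 9.2
position: [0.6549, -0.2461, 0.2256]
ee_rot: [-0.69, 0.723, -0.001, 0.0]
ft_force: [0.0, -0.6, -3.8]
grip_width: 0.569
```

```bash
python3 go.py .655 -.2455 .218 -92.5; python3 - <<'E'
from workcell import cams
import cv2,pickle
c=cams.camera("side");i=c["color"][210:370,350:550,::-1]
cv2.imwrite("pics/side5.png",cv2.resize(i,None,fx=4,fy=3.75,interpolation=2))
E
```

```text
pos [ 0.6549 -0.2461  0.2256] F [ 0.  -0.6 -3.8] w 0.569 t 9.2 q [ 0.54  0.66 -0.36  1.41  0.24  1.12 -1.47]
shift units [-0.01 -0.    0.15] turn units [-0.03 -0.01 -0.04]
```

View pics/side5.png

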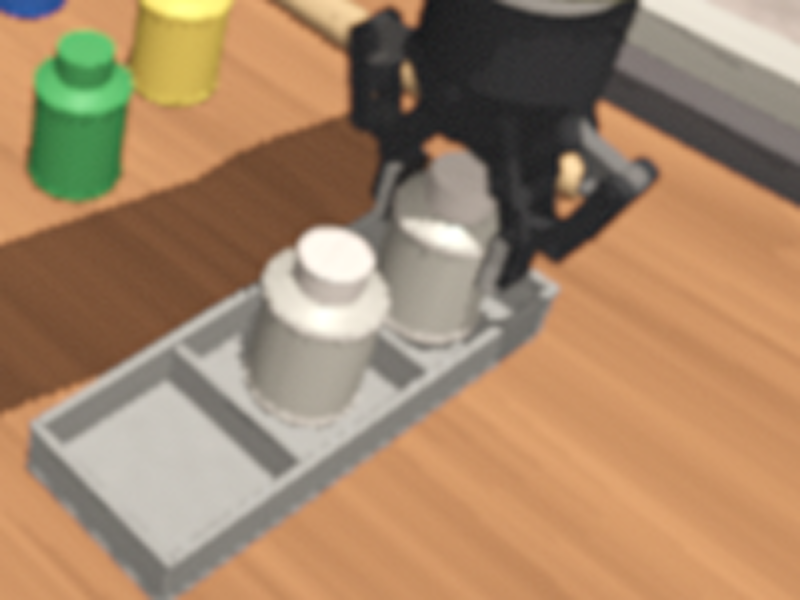

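{"op": "servo_tool", "data": {
  "motion": [
    [[0,0,0.05,0,0,0],[0,0,0.03,0,0,0],[0,0,0.03,0,0,0],[0,0,0,0,0,0],[0,0,0,0,0,0]]
  ]
}}

```text
clock: 9.75
position: [0.6553, -0.2462, 0.2211]
ee_rot: [-0.69, 0.723, -0.002, 0.001]
ft_force: [0.7, 0.4, -3.4]
grip_width: 0.568
```

```bash
python3 go.py .655 -.2455 .218 -92.5
```

```text
pos [ 0.6553 -0.2462  0.2211] F [ 0.7  0.4 -3.4] w 0.568 t 9.75 q [ 0.54  0.66 -0.36  1.41  0.24  1.11 -1.47]
shift units [-0.01  0.01  0.06] turn units [-0.05 -0.02 -0.04]
```

{"op": "servo_tool", "data": {
  "motion": [
    [[0,0,0.03,0,0,0],[0,0,0.03,0,0,0],[0,0,0,0,0,0],[0,0,0,0,0,0]]
  ]
}}

```text
clock: 10.15
position: [0.6554, -0.2462, 0.2181]
ee_rot: [-0.69, 0.723, -0.002, 0.001]
ft_force: [0.2, 0.5, -3.4]
grip_width: 0.572
```

```bash
python3 go.py .655 -.2455 .218 -92.5
```

```text
pos [ 0.6554 -0.2462  0.2181] F [ 0.2  0.5 -3.4] w 0.572 t 10.15 q [ 0.54  0.66 -0.36  1.41  0.24  1.1  -1.47]
shift units [-0.01  0.01  0.  ] turn units [-0.06 -0.02 -0.04]
```

No contact force yet; going on in 1 mm steps.

{"op": "servo_tool", "data": {
  "motion": [
    [[0,0,0.03,-0.06,0,0],[0,0,0,0,0,0],[0,0,0,0,0,0]]
  ]
}}

```text
clock: 10.45
position: [0.6563, -0.2461, 0.2184]
ee_rot: [-0.69, 0.723, -0.002, -0.0]
ft_force: [0.4, -0.1, -3.3]
grip_width: 0.566
```

{"op": "servo_tool", "data": {
  "motion": [
    [[0,0,0.03,0,0,0],[0,0,0,0,0,0],[0,0,0,0,0,0]]
  ]
}}

```text
clock: 10.75
position: [0.6564, -0.2461, 0.2181]
ee_rot: [-0.69, 0.723, -0.002, 0.0]
ft_force: [0.7, 0.7, -2.7]
grip_width: 0.568
```

{"op": "servo_tool", "data": {
  "motion": [
    [[0,0,0.06,0,0,0],[0,0,0.0,0,0,0]]
  ]
}}

```text
clock: 10.95
position: [0.6569, -0.246, 0.2186]
ee_rot: [-0.69, 0.723, -0.003, 0.0]
ft_force: [0.1, 0.4, -4.5]
grip_width: 0.568
```

{"op": "servo_tool", "data": {
  "motion": [
    [[0,0,0.06,0,0,0],[0,0,0.0,0,0,0]]
  ]
}}

```text
clock: 11.15
position: [0.6575, -0.246, 0.2182]
ee_rot: [-0.69, 0.723, -0.004, 0.001]
ft_force: [-0.4, 0.1, -3.7]
grip_width: 0.564
```

```bash
python3 go.py .655 -.2455 .215 -92.5; python3 - <<'E'
from workcell import cams,status
import cv2,pickle
o=status.get_obs();print(o["torque"],o["joint_velocities"].round(3))
c=cams.camera("side");i=c["color"][240:340,400:530,::-1]
cv2.imwrite("pics/side6.png",cv2.resize(i,None,fx=6,fy=6,interpolation=2))
c=cams.camera("wrist");cv2.imwrite("pics/wrist6.png",c["color"][:,:,::-1])
E
```

```text
pos [ 0.6575 -0.246   0.2182] F [-0.4  0.1 -3.7] w 0.564 t 11.15 q [ 0.54  0.67 -0.36  1.41  0.25  1.1  -1.48]
shift units [-0.01  0.05  0.06] turn units [-0.08 -0.05 -0.04]
[ 0.02828117  0.02197336 -0.01418969] [-0.001 -0.005  0.001 -0.005 -0.002  0.003  0.001]
```

View pics/side6.png

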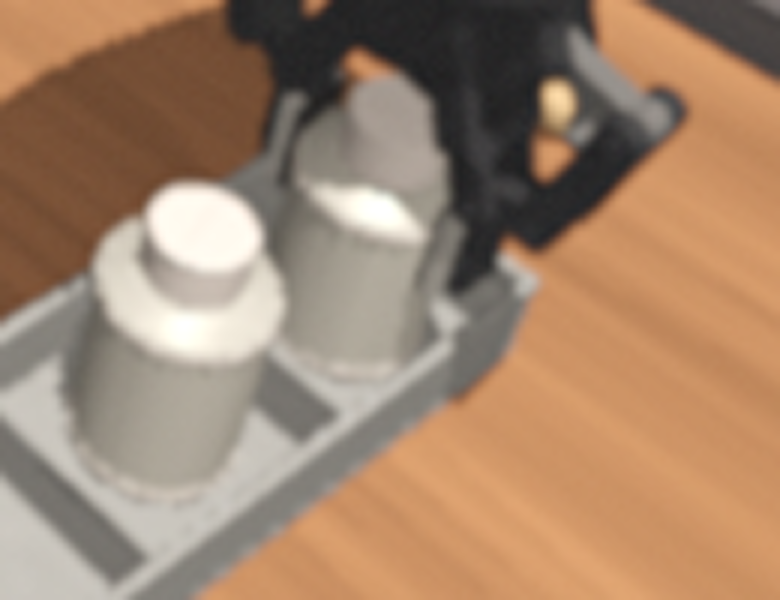

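View pics/wrist6.png

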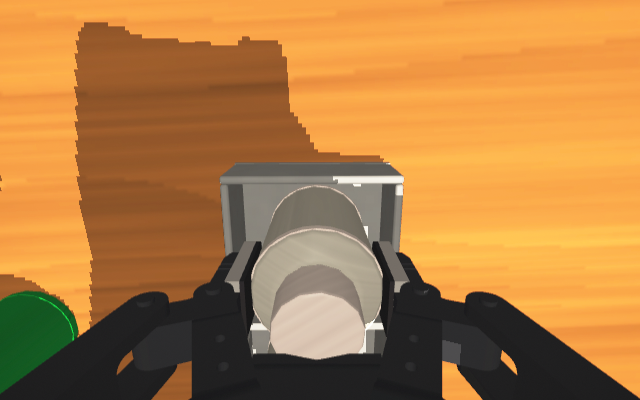

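{"op": "servo_tool", "data": {
  "motion": [
    [[0,0.05,0.06,-0.1,-0.05,-0.04],[0,0,0.04,0,0,0]]
  ]
}}

```text
clock: 11.45
position: [0.6577, -0.2465, 0.2179]
ee_rot: [-0.692, 0.722, -0.004, 0.002]
ft_force: [-12.7, 4.0, 19.2]
grip_width: 0.566
```

```bash
python3 go.py .655 -.2455 .215 -92.5
```

```text
pos [ 0.6577 -0.2465  0.2179] F [-12.7   4.   19.2] w 0.566 t 11.45 q [ 0.54  0.67 -0.36  1.41  0.25  1.1  -1.47]
shift units [-0.02  0.06  0.06] turn units [-0.1  -0.02  0.  ]
```

{"op": "servo_tool", "data": {
  "motion": [
    [[0,0,0,0,0,0],[0,0,0,0,0,0],[0,0,0,0,0,0]]
  ]
}}

```text
clock: 11.75
position: [0.6579, -0.2465, 0.2179]
ee_rot: [-0.692, 0.722, -0.004, 0.002]
ft_force: [-2.2, 1.1, 4.1]
grip_width: 0.568
```

{"op": "servo_tool", "data": {
  "motion": [
    [[0,0,0,0,0,0],[0,0,0,0,0,0],[0,0,0,0,0,0],[0,0,0,0,0,0],[0,0,0,0,0,0]]
  ],
  "jaw": 45
}}

```text
clock: 12.25
position: [0.6576, -0.2466, 0.2163]
ee_rot: [-0.692, 0.722, -0.003, 0.002]
ft_force: [-0.1, -0.4, 0.1]
grip_width: 0.824
```

```bash
python3 go.py .655 -.2455 .34 -92.5
```

```text
pos [ 0.6576 -0.2466  0.2163] F [-0.1 -0.4  0.1] w 0.824 t 12.25 q [ 0.54  0.67 -0.36  1.41  0.25  1.1  -1.47]
shift units [-0.02  0.03 -2.47] turn units [-0.09 -0.02  0.  ]
```

Released; rise straight and look.

{"op": "servo_tool", "data": {
  "motion": [
    [[0,0,-0.2,-0.05,0,0],[0,0,-0.3,-0.04,0,0],[0,0,-0.4,0,0,0],[0,0,-0.5,0,0,0],[0,0,-0.6,0,0,0],[0,0,-0.5,0,0,0],[0,0,0,0,0,0],[0,0,0,0,0,0]]
  ]
}}

```text
clock: 13.05
position: [0.6575, -0.246, 0.3553]
ee_rot: [-0.692, 0.722, -0.002, 0.0]
ft_force: [0.5, 0.2, -0.7]
grip_width: 0.823
```

```bash
python3 go.py .473 .168 .34 -90; python3 - <<'E'
from workcell import cams,status
import cv2,pickle
c=cams.camera("side");i=c["color"][210:370,350:550,::-1]
cv2.imwrite("pics/side7.png",cv2.resize(i,None,fx=4,fy=3.75,interpolation=2))
E
```

```text
pos [ 0.6575 -0.246   0.3553] F [ 0.5  0.2 -0.7] w 0.823 t 13.05 q [ 0.54  0.56 -0.38  1.28  0.2   1.34 -1.44]
shift units [-8.11  4.04  0.27] turn units [-0.04 -0.03 -0.49]
```

View pics/side7.png

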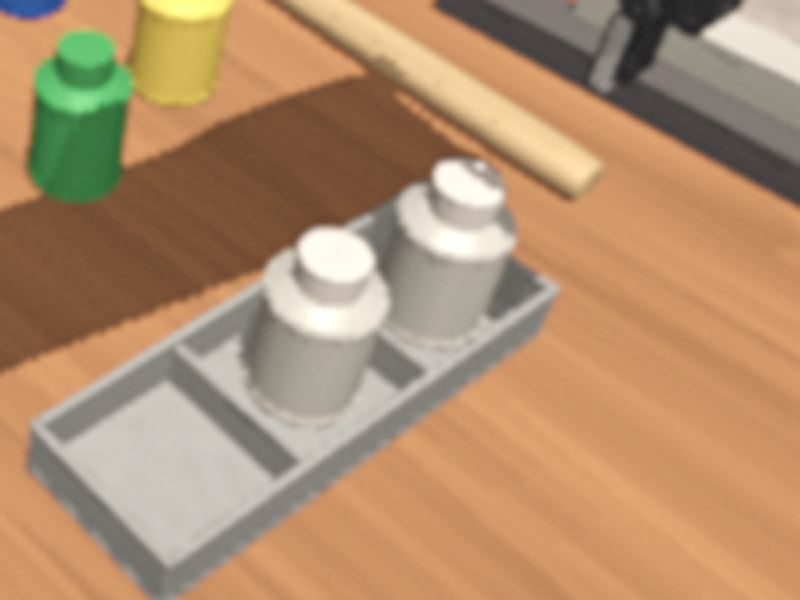

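{"op": "servo_tool", "data": {
  "motion": [
    [[-0.6,0.35,0,0,0,-0.1],[-0.7,0.35,0,0,0,-0.1],[-0.7,0.35,0,0,0,-0.1],[-0.7,0.35,0,0,0,-0.1],[-0.7,0.35,0,0,0,-0.1],[-0.7,0.35,0,0,0,0],[-0.7,0.35,0,0,0,0],[-0.7,0.35,0,0,0,0],[-0.7,0.35,0,0,0,0],[-0.6,0.3,0,0,0,0],[0,0,0,0,0,0],[0,0,0,0,0,0]]
  ]
}}

```text
clock: 14.3
position: [0.4784, 0.1077, 0.346]
ee_rot: [0.708, -0.706, -0.002, 0.005]
ft_force: [-0.6, -0.7, -0.1]
grip_width: 0.826
```

```bash
python3 go.py .473 .168 .34 -90
```

```text
pos [0.4784 0.1077 0.346 ] F [-0.6 -0.7 -0.1] w 0.826 t 14.3 q [ 0.27  0.13 -0.62  1.85  0.08  1.19 -1.95]
shift units [-1.21  0.11  0.11] turn units [ 0.11 -0.06  0.02]
```

{"op": "servo_tool", "data": {
  "motion": [
    [[-0.6,0.05,0.1,0.1,-0.06,0],[-0.55,0.05,0,0,0,0],[0,0,0,0,0,0],[0,0,0,0,0,0],[0,0,0,0,0,0]]
  ]
}}

```text
clock: 14.8
position: [0.4751, 0.1617, 0.3388]
ee_rot: [-0.705, 0.709, 0.001, -0.002]
ft_force: [1.0, 0.3, -0.3]
grip_width: 0.818
```

```bash
python3 go.py .473 .168 .34 -90; python3 - <<'E'
from workcell import cams
from h import *
import cv2
c=cams.camera("wrist");cv2.imwrite("pics/w8.png",c["color"][:,:,::-1]);pickle.dump(c,open("pics/w8.pkl","wb"))
print(proj(c,[.473,.168,.094]))
E
```

```text
pos [0.4751 0.1617 0.3388] F [ 1.   0.3 -0.3] w 0.818 t 14.8 q [ 0.19  0.17 -0.66  1.84  0.11  1.18 -2.08]
shift units [-0.13  0.04 -0.02] turn units [ 0.04 -0.01 -0.06]
[303.30325222 209.41859955]
```

View pics/w8.png

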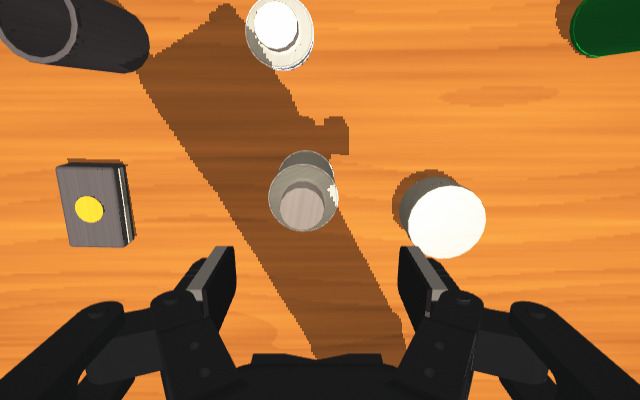

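{"op": "servo_tool", "data": {
  "motion": [
    [[-0.16,0.02,0,0.04,0,-0.06],[0,0,0.3,0,0,0],[0,0,0.4,0,0,0],[0,0,0.2,0,0,0],[0,0,0,0,0,0],[0,0,0,0,0,0]]
  ]
}}

```text
clock: 15.45
position: [0.4746, 0.1674, 0.2899]
ee_rot: [-0.706, 0.709, -0.001, -0.001]
ft_force: [0.4, 0.1, 1.0]
grip_width: 0.829
```

```bash
python3 go.py .474 .170 .214 -90
```

```text
pos [0.4746 0.1674 0.2899] F [0.4 0.1 1. ] w 0.829 t 15.45 q [ 0.17  0.23 -0.66  1.89  0.16  1.08 -2.13]
shift units [-0.06  0.01  1.52] turn units [ 0.01 -0.03 -0.05]
```

{"op": "servo_tool", "data": {
  "motion": [
    [[-0.06,0.01,0.2,0,0,-0.05],[0,0,0.4,0,0,0],[0,0,0.4,0,0,0],[0,0,0.3,0,0,0],[0,0,0,0,0,0],[0,0,0,0,0,0]]
  ]
}}

```text
clock: 16.05
position: [0.475, 0.1717, 0.2236]
ee_rot: [0.708, -0.707, 0.002, -0.001]
ft_force: [-1.0, 0.5, 0.2]
grip_width: 0.825
```

```bash
python3 go.py .474 .170 .214 -90; python3 - <<'E'
from workcell import cams
from h import *
import cv2
c=cams.camera("wrist");cv2.imwrite("pics/w9.png",c["color"][:,:,::-1])
E
```

```text
pos [0.475  0.1717 0.2236] F [-1.   0.5  0.2] w 0.825 t 16.05 q [ 0.13  0.33 -0.64  1.94  0.24  0.95 -2.19]
shift units [0.03 0.02 0.19] turn units [-0.05 -0.01  0.01]
```

View pics/w9.png

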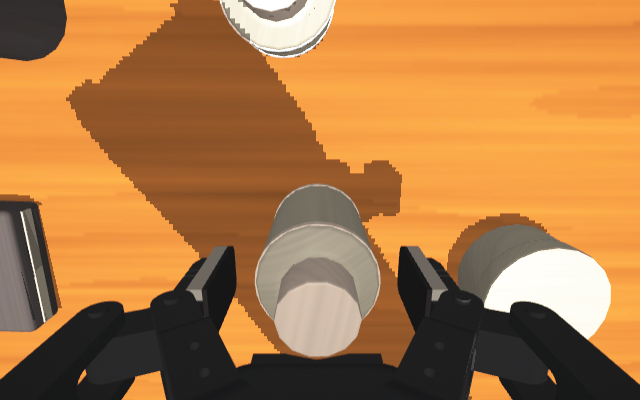

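Centred (shoulder centre 318 between pads at 235/399). Down 9 mm and close.

{"op": "servo_tool", "data": {
  "motion": [
    [[0,0.02,0.19,-0.05,0,0],[0,0,0,0,0,0],[0,0,0,0,0,0]]
  ]
}}

```text
clock: 16.4
position: [0.4747, 0.1719, 0.2152]
ee_rot: [0.707, -0.707, 0.001, -0.001]
ft_force: [-0.6, -0.3, 0.3]
grip_width: 0.825
```

{"op": "servo_tool", "data": {
  "motion": [
    [[0,0,0,0,0,0],[0,0,0,0,0,0],[0,0,0,0,0,0],[0,0,0,0,0,0],[0,0,0,0,0,0],[0,0,0,0,0,0],[0,0,0,0,0,0],[0,0,0,0,0,0]]
  ],
  "jaw": 255,
  "force": 40
}}

```text
clock: 17.2
position: [0.4749, 0.1718, 0.2158]
ee_rot: [0.707, -0.707, 0.001, -0.001]
ft_force: [0.2, 0.2, -0.9]
grip_width: 0.571
```

{"op": "servo_tool", "data": {
  "motion": [
    [[0,0,-0.3,0,0,0],[0,0,-0.5,0,0,0],[0,0,-0.6,0,0,0],[0,0,-0.6,0,0,0],[0,0,-0.6,0,0,0],[0,0,0,0,0,0],[0,0,0,0,0,0]]
  ]
}}

```text
clock: 17.9
position: [0.4727, 0.1723, 0.3548]
ee_rot: [0.708, -0.706, 0.001, -0.0]
ft_force: [-0.5, -0.9, -2.4]
grip_width: 0.569
```

```bash
python3 go.py .493 -.2395 .345 -92.5; python3 - <<'E'
from workcell import cams
from h import *
import cv2
c=cams.camera("side");cv2.imwrite("pics/s10.png",c["color"][:,:,::-1])
E
```

```text
pos [0.4727 0.1723 0.3548] F [-0.5 -0.9 -2.4] w 0.569 t 17.9 q [ 0.19  0.16 -0.68  1.82  0.1   1.21 -2.09]
shift units [ 8.24 -0.38  0.2 ] turn units [-0.02 -0.    0.54]
```

View pics/s10.png

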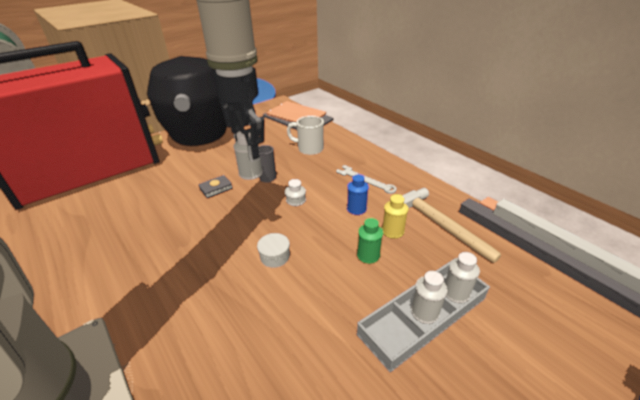

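{"op": "servo_tool", "data": {
  "motion": [
    [[0.5,-0.04,0,0,0,0],[0.7,-0.04,0,0,0,0.1],[0.7,-0.04,0,0,0,0.1],[0.7,-0.04,0,0,0,0.1],[0.7,-0.04,0,0,0,0.1],[0.7,-0.04,0,0,0,0.1],[0.7,-0.04,0,0,0,0],[0.7,-0.04,0,0,0,0],[0.7,-0.04,0,0,0,0],[0.7,0,0,0,0,0],[0.5,0,0,0,0,0],[0,0,0,0,0,0]]
  ]
}}

```text
clock: 19.15
position: [0.4774, -0.2057, 0.3401]
ee_rot: [-0.694, 0.72, 0.01, -0.005]
ft_force: [0.6, -0.1, -3.0]
grip_width: 0.571
```

```bash
python3 go.py .493 -.2395 .345 -92.5
```

```text
pos [ 0.4774 -0.2057  0.3401] F [ 0.6 -0.1 -3. ] w 0.571 t 19.15 q [ 0.64  0.18 -0.35  1.8   0.07  1.2  -1.34]
shift units [ 0.66 -0.33 -0.11] turn units [0.25 0.06 0.09]
```

{"op": "servo_tool", "data": {
  "motion": [
    [[0.3,-0.16,-0.1,0.12,0.06,0.05],[0.3,-0.16,0,0.12,0,0.04],[0,0,0,0,0,0],[0,0,0,0,0,0],[0,0,0,0,0,0]]
  ]
}}

```text
clock: 19.65
position: [0.4924, -0.2358, 0.3399]
ee_rot: [-0.692, 0.722, 0.004, -0.001]
ft_force: [-0.2, 0.5, -2.1]
grip_width: 0.57
```

```bash
python3 go.py .493 -.2395 .345 -92.5
```

```text
pos [ 0.4924 -0.2358  0.3399] F [-0.2  0.5 -2.1] w 0.57 t 19.65 q [ 0.66  0.23 -0.33  1.74  0.08  1.19 -1.31]
shift units [ 0.07 -0.01 -0.1 ] turn units [0.08 0.06 0.01]
```

{"op": "servo_tool", "data": {
  "motion": [
    [[0.06,0,0.2,0.08,0.06,0],[0,0,0.4,0,0,0],[0,0,0.4,0,0,0],[0,0,0.3,0,0,0],[0,0,0,0,0,0],[0,0,0,0,0,0]]
  ]
}}

```text
clock: 20.25
position: [0.4918, -0.2364, 0.2702]
ee_rot: [-0.694, 0.72, -0.001, 0.0]
ft_force: [0.2, -0.0, -2.1]
grip_width: 0.566
```

```bash
python3 go.py .493 -.2395 .228 -92.5; python3 - <<'E'
from workcell import cams
from h import *
import cv2
c=cams.camera("side");i=c["color"][210:370,350:550,::-1]
cv2.imwrite("pics/side11.png",cv2.resize(i,None,fx=4,fy=3.75,interpolation=2))
c=cams.camera("wrist");cv2.imwrite("pics/w11.png",c["color"][:,:,::-1])
E
```

```text
pos [ 0.4918 -0.2364  0.2702] F [ 0.2 -0.  -2.1] w 0.566 t 20.25 q [ 0.65  0.3  -0.33  1.81  0.11  1.05 -1.33]
shift units [ 0.06 -0.03  0.84] turn units [-0.01 -0.01  0.06]
```

View pics/side11.png

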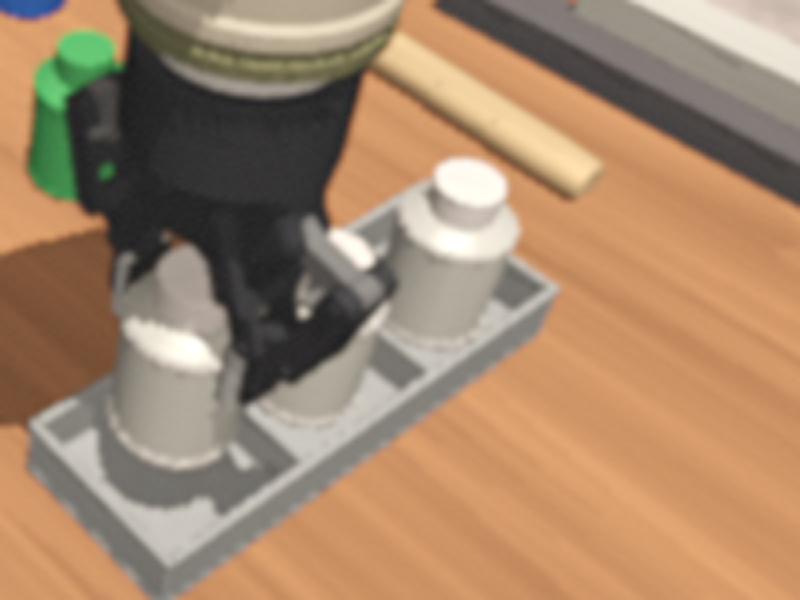

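View pics/w11.png

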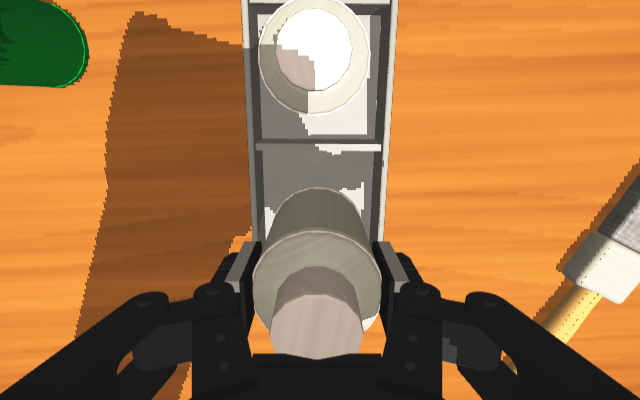

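{"op": "servo_tool", "data": {
  "motion": [
    [[0.05,-0.02,0.2,0,0,0.06],[0,0,0.25,0,0,0],[0,0,0.25,0,0,0],[0,0,0.1,0,0,0],[0,0,0,0,0,0],[0,0,0,0,0,0]]
  ]
}}

```text
clock: 20.95
position: [0.4933, -0.2396, 0.2281]
ee_rot: [-0.691, 0.723, -0.002, 0.001]
ft_force: [0.1, -0.3, -1.3]
grip_width: 0.566
```

```bash
python3 go.py .493 -.2395 .221 -92.5; python3 - <<'E'
from workcell import cams
from h import *
import cv2
c=cams.camera("wrist");cv2.imwrite("pics/w12.png",c["color"][:,:,::-1])
E
```

```text
pos [ 0.4933 -0.2396  0.2281] F [ 0.1 -0.3 -1.3] w 0.566 t 20.95 q [ 0.64  0.35 -0.32  1.84  0.13  0.96 -1.35]
shift units [-0.    0.01  0.14] turn units [-0.04 -0.02 -0.01]
```

View pics/w12.png

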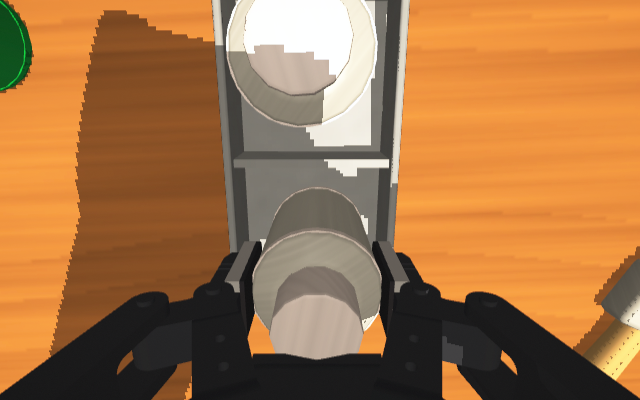

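{"op": "servo_tool", "data": {
  "motion": [
    [[0,0.01,0.06,-0.04,-0.02,0],[0,0,0.04,0,0,0],[0,0,0.03,0,0,0],[0,0,0,0,0,0]]
  ]
}}

```text
clock: 21.4
position: [0.4932, -0.2397, 0.2221]
ee_rot: [-0.691, 0.723, -0.001, 0.0]
ft_force: [-0.5, -0.1, -3.2]
grip_width: 0.569
```

{"op": "servo_tool", "data": {
  "motion": [
    [[0,0,0.03,0,0,0]]
  ]
}}

```text
clock: 21.5
position: [0.4933, -0.2397, 0.2209]
ee_rot: [-0.691, 0.723, -0.001, 0.0]
ft_force: [0.6, -0.9, -1.9]
grip_width: 0.568
```

{"op": "servo_tool", "data": {
  "motion": [
    [[0,0,0.03,0,0,0]]
  ]
}}

```text
clock: 21.6
position: [0.4935, -0.2398, 0.2197]
ee_rot: [-0.691, 0.723, -0.001, 0.0]
ft_force: [-5.0, 2.6, 16.8]
grip_width: 0.567
```

Contact at the expected height. Relax, release, rise.

{"op": "servo_tool", "data": {
  "motion": [
    [[0,0,0,0,0,0],[0,0,0,0,0,0],[0,0,0,0,0,0]]
  ]
}}

```text
clock: 21.9
position: [0.4936, -0.2398, 0.2199]
ee_rot: [-0.691, 0.723, -0.001, 0.0]
ft_force: [-0.3, -0.5, -1.5]
grip_width: 0.569
```

{"op": "servo_tool", "data": {
  "motion": [
    [[0,0,0,0,0,0],[0,0,0,0,0,0],[0,0,0,0,0,0],[0,0,0,0,0,0],[0,0,0,0,0,0]]
  ],
  "jaw": 45
}}

```text
clock: 22.4
position: [0.4941, -0.24, 0.2206]
ee_rot: [-0.691, 0.723, -0.002, 0.001]
ft_force: [-0.5, -1.2, 0.1]
grip_width: 0.822
```

{"op": "servo_tool", "data": {
  "motion": [
    [[0,0,-0.2,0,0,0],[0,0,-0.3,0,0,0],[0,0,-0.4,0,0,0],[0,0,-0.5,0,0,0],[0,0,-0.6,0,0,0],[0,0,-0.6,0,0,0],[0,0,-0.6,0,0,0],[0,0,-0.4,0,0,0],[0,0,0,0,0,0],[0,0,0,0,0,0]]
  ]
}}

```text
clock: 23.4
position: [0.4922, -0.2382, 0.4197]
ee_rot: [-0.692, 0.722, -0.006, 0.002]
ft_force: [-0.7, 1.2, 0.5]
grip_width: 0.82
```

```bash
python3 - <<'E'
from workcell import cams
from h import *
import cv2
c=cams.camera("side");i=c["color"][210:370,350:550,::-1]
cv2.imwrite("pics/side13.png",cv2.resize(i,None,fx=4,fy=3.75,interpolation=2))
c=cams.camera("wrist");cv2.imwrite("pics/w13.png",c["color"][:,:,::-1])
E
```

```text
(no output)
```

View pics/side13.png

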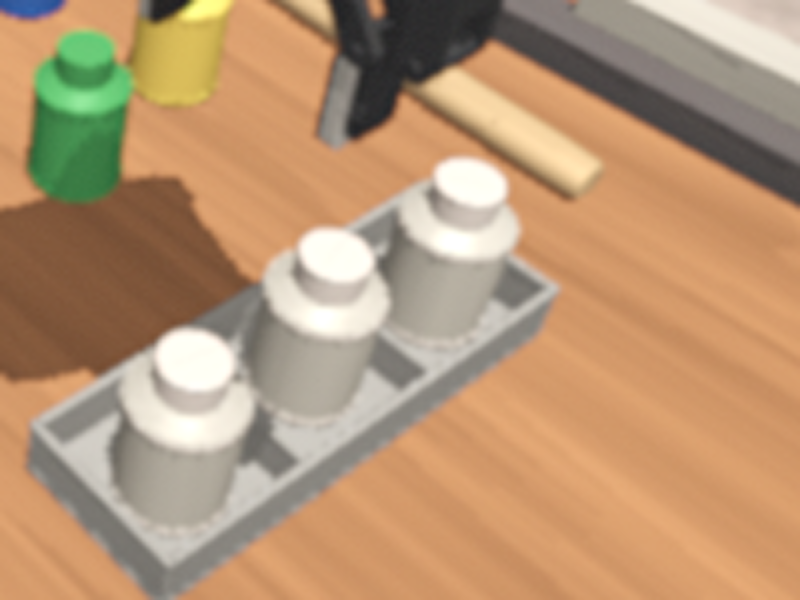

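View pics/w13.png

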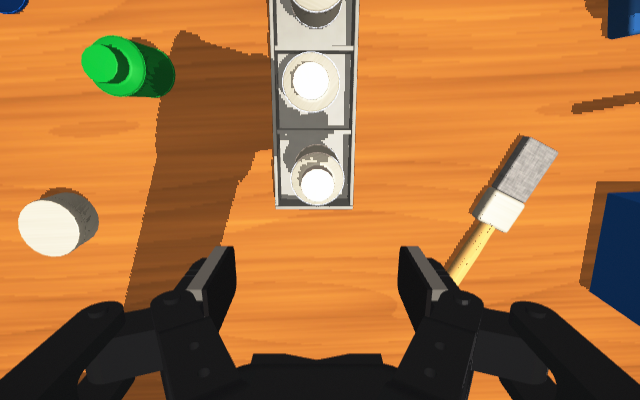

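All three tins are standing in their own cells and the gripper is clear, so I'm handing in.

```bash
python3 -c "
from workcell import order;print(order.hand_in())"
```

```text
the job is handed in; nothing more can be done
None
```

Both loose steel tins now stand upright in the crate's outer cells, one on either side of the middle tin, which was left standing in its cell. I handed the job in at about 23.5 s on the clock, well under the 64 s limit.

- **Placing:** I gripped each tin across y and lowered it in small steps until it touched the cell floor. The wrist force then read about 17–19 N along z. I let that ease off before opening the jaws.
- **Last pictures:** The side and wrist views show three upright tins, one per cell. The coloured look-alikes in view had not moved, and the gripper was about 20 cm above its release height and touching nothing.
- **First tin's set-down:** The first tin met the floor at the expected height, but the force reading stayed flat through several small downward steps before it showed contact. During that time the arm drifted about 2–3 mm in x. The tin still stood freely in its cell afterwards.
- **Crate position:** The wrist and fixed cameras disagreed by about 2 mm on where the crate was, within the cell's clearance.

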